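Demagnetise a ground bush with brass tongs

ROBOT

A 6-joint arm with a two-finger parallel gripper is mounted at the origin on the work surface; the furniture and walls round the work are solid. World frame = base frame: x ahead of the robot, y to its left, z up, the work surface at z = 0. Lengths are in m, angles in degrees, forces in N, time in s.
With the tool pointing down it reaches from about 0.275 to 0.75 m from the base axis. Payload 10.2 kg.
Tool frame: the origin (TCP) lies between the finger pads; the fingertips stand 25 mm ahead of it and the grasp point (between the pads) lies 6 mm ahead of it; z points along the fingers, y is the line along which they close (so a half turn about z gives the same grasp; the last joint's range is limited). The gripper opens to 88 mm and grips with 3 to 60 N. Pads are 18 mm wide; open, the fingers measure 123 mm over their backs; the gripper's body (75 mm by 187 mm) begins 45 mm behind the grasp point.
Start: joints at [52.861, 17.928, 85.812, -0, 76.261, -12.8], TCP at [0.216, 0.478, 0.264] pointing down, gripper open.
Joint ranges: [-168.41, 168.41], [-55.51, 124.54], [10.69, 146.95], [-70.63, 250.63], [1, 178], [-165.06, 165.06]. Speed limits (degrees/s): [136.94, 136.94, 172.46, 180, 180, 180].

INTERFACE

Orientations are given as a 3x3 rotation matrix whose columns are the frame's x, y, z axes.
In Python, from cell import r, imaging, job gives the robot as it stands.
- The arm moves only by the tool apply_moves, never from a script. Its arguments are lists of equal length, an entry for each row: "xyz": the shift along the tool's x, y, z scaled (see below), a list of three; "dr": the turn, a rotation vector about the tool's x, y, z scaled (see below), a list of three; "hand": the closure, from 0 (fully open) to 1 (shut). A call has 1 to 8 rows; each row is the pose to reach, as a shift and turn from the pose commanded when the call began, along the tool's axes at that moment; what a row does not reach only later rows make up. The controller multiplies each number of a shift by 1000 mm and each number of a turn by 0.5 rad. A row lasts 1/10 s, in which the tool goes at most 50 mm and 8.59 degrees, less where a joint would pass 70% of its speed; a pose out of reach is approached as far as the arm can. A call with a number of a shift or a turn outside -1 to 1 is refused whole. A call with a gripper value outside its range is refused whole. The fingers move at their own pace and stop on an object; "newtons" is the grip in N (left out, the last holds). Time passes only in rows, so rows that repeat a pose let the fingers close. It gives the time, the measured TCP pose, the force, the opening and the grip force at its end, in the units of the state.
- r.get_obs(): the state, without advancing time (a new reading comes with each control period).
- imaging.snapshot(name): name is "scene" or "top" or "wrist"; returns a dict with "img" (420x560x3 uint8, red, green, blue), "vertical_fov" (degrees; the focal length in pixels is half the picture's height over the tangent of half this angle, whatever the lens; pixels are square), "cx", "cy" (the principal point, pixels), "k1" (the pictures are not rectified: a ray, as slopes to the right and down, at radius r is drawn at 1 + k1 r^2 times it, then the intrinsics apply), "rvec" (rotation vector, rad) and "tvec" (3), from world to camera coordinates, as OpenCV has them; the wrist camera has in their place "hand_eye" (4x4, takes a point from camera to tool coordinates, whose origin is the TCP and whose axes are the flange's). Camera axes: x right, y down, z forward; pixel columns grow to the right and rows downward; lengths in m; the calibration is good to about 2 mm. A picture is of the moment at which its call begins: read the wrist's pose just before it. There is no depth.
- job.finish_job(): hands the job in; it is judged then, once.
The state is a dict: "t": time; "joint_pos": joint angles; "qvel": joint speeds; "joint_efforts": joint torques, N m; "position": TCP position; "eef_rot": TCP orientation; "wrist_force": force on the tool from outside, world axes, zero at the start; "torque": the same for the moment, N m; "width": finger opening in m; "gripper_force": force on a finger pad.
Only numpy, scipy, OpenCV 4.12 (cv2) and the standard library are available. Lean on these libraries where they do the work, as an engineer would, in place of code of your own. Each camera call takes 0.05 s, during which the arm holds its last target. There are 200 camera calls.

TASK

The small steel bush standing on the demagnetiser has come magnetised from the grinder. Slide the demagnetiser's field slider to the long mark in the middle of its scale, then grip the brass tongs, close their jaws round the bush and draw it slowly (under 0.25 m/s) up to at least 15 cm above the pole plate, with the slider left at the mark and no finger touching the bush. Finish while still holding the bush up there, upright in the squeezed tongs, and leave the small parts tray and its bushes alone.

Things in the scene. Friction and masses are not known exactly. Their poses are not given: they have to be found in the camera images.
- demagnetiser: Bench demagnetiser, fixed (place and yaw vary): flat grey box 130 (x) x 190 (y) mm, aluminium deck 40 mm above the bench. On the deck at the right (-y) a black frame with two ground steel pole shoes (the pole plate, 89 x 86 mm, top at 48 mm); at the left (+y) the field slider. Origin: centre of its underside; x points to its back, away from the robot at yaw 0.
- pole_plate (a point): Centre of the pole plate's top face, 48 mm above the bench, 40 mm to the right (-y) of the demagnetiser's centre; axes as the demagnetiser's. The plate is level; no magnetic pull acts on the bush.
- long_mark (a point): The long white middle mark of the slider scale, on the deck (40 mm above the bench), 66 mm left (+y) of the demagnetiser's centre; axes as the demagnetiser's. Three shorter marks lie 10 mm apart on either side of it.
- slider_cap (a point): Top centre of the field slider's black cap, 61.5 mm above the bench. The cap is 18 mm (along the travel) x 14 mm (across, on a 3 to 6 mm high foot 22 x 16 mm) and stands 21.5 mm above the deck, with a white line across its top at the middle. Axes as the demagnetiser's.
- field_slider (a joint): Position of the slider along the demagnetiser's +x (away from the robot), in m: 0 = off (near end), 0.030 = cap exactly over the long mark, 0.060 = far end. It starts near the off end, has about 2 N of friction and stays where it is left.
- bush: The bush to lift: plain ground steel ring, 26 mm diameter, 32 mm tall, 13 mm hole, about 90 g, standing upright within about 15 mm of the centre of the pole plate. Origin: centre of its underside; z is its axis.
- tongs: Brass spring tongs lying on the bench: a strip 20 mm high, 3 mm thick, bent to a U 220 mm long, 90 g; the arms close sideways (level). Origin: hinge axis in the round end, lower edge; z up; x along the open tongs' middle line towards the jaws. Jaws: shallow upright vees 20 mm long, deepest 197 mm from the origin; open gap 66 mm there, 56 mm at the vees' edges, 72 mm wide outside.
- tongs_grip (a point): Where to hold the tongs: on the middle line, 95 mm from the hinge, 10 mm above the lower edge, midway between the black grips (60 mm long, 20 mm high). Over the grips the tongs measure about 50 mm open (47 to 53 along the splayed grips) and 32 mm with the jaws closed on a 26 mm round. Axes as the tongs'.
- tongs_jaws (a point): Middle of the open jaws, between the deepest points of the vees: 197 mm from the hinge, 102 mm ahead of tongs_grip, 10 mm above the lower edge. Fixed to the tongs body (the -y arm): as they close it drifts from the true jaw centre towards +y by 197 mm x half the joint value. Axes as the tongs'.
- tongs_arm (a joint): Closing angle between the arms, rad: 0 = open (stop), grows as they are squeezed, about 0.18 = closed on a 26 mm round, 0.26 = end stop. A spring opens them: over the grips about 4.4 N moves them off the open stop, 7 N holds them there on the round. The true middle line lies half this angle from the tongs' x axis, towards -y.
- parts_tray: Bystander: loose shallow sheet-metal tray 70 x 95 x 16 mm (wall 3 mm) in front of the demagnetiser, near the left edge of the bench; origin centre of its underside.
- bush_b: Bystander: another bush like the first, standing in the parts tray.
- bush_c: Bystander: another bush like the first, standing in the parts tray.
Not all that is in view belongs to the job. Leave any turquoise look-alike of the bush alone.

How it is judged:
By the outcome, as a careful person would: the job done as asked, in the order asked, and still so for the second after the job is handed in, while the arm keeps its last pose, push and grip.
It also fails if it takes over 54 s, if anything falls off the work surface, if the arm or the gripper's body presses on something with over 40 N, if the wrist force passes 120 N, or if a joint passes its speed limit or range.

## Working session

There is one attempt and no reset: what is moved stays moved. The work goes in short steps, Python scripts to look and compute and a tool call to move; the robot and the scene stay as the last step left them, time stands still between calls to the robot, and variables do not carry over. Pictures are saved under pics/ and viewed, at most 13 in all, crops included, and the job is handed in when it is done.

Besides the shell and the picture viewer there is one more tool, called as name(argument=value, ...) on one line, values as JSON. apply_moves: Moves the arm, as the interface text tells. Shifts and turns lie within -1 to 1; 1 stands for 1000 mm of shift or 0.5 rad of turn. Its arguments: {"type":"object","properties":{"xyz":{"type":"array"},"dr":{"type":"array"},"hand":{"type":"array"},"newtons":{"type":"number"}},"required":["xyz","dr","hand"]}

```bash
mkdir -p pics; ls; cat > h.py <<'E'
import numpy as np, cv2
from cell import r, imaging, job
def snap(name):
    o=r.get_obs(); s=imaging.snapshot(name)
    f=210/np.tan(np.radians(s["vertical_fov"])/2)
    if "rvec" in s:
        R=cv2.Rodrigues(np.array(s["rvec"],float))[0]; t=np.array(s["tvec"],float).ravel()
    else:
        H=np.array(s["hand_eye"],float); T=np.eye(4); T[:3,:3]=o["eef_rot"]; T[:3,3]=o["position"]
        W=np.linalg.inv(T@H); R=W[:3,:3]; t=W[:3,3]
    return s["img"],dict(f=f,c=(s["cx"],s["cy"]),k=s["k1"],R=R,t=t)
def ray(c,uv):
    d=(np.array(uv,float)-c["c"])/c["f"]; rd=np.linalg.norm(d); q=rd
    for _ in range(30): q=rd/(1+c["k"]*q*q)
    if rd>0: d=d*q/rd
    return -c["R"].T@c["t"], c["R"].T@np.array([d[0],d[1],1])
def onz(c,uv,z):
    o,d=ray(c,uv); return o+d*(z-o[2])/d[2]
def proj(c,P):
    p=c["R"]@np.array(P,float)+c["t"]; d=p[:2]/p[2]; return d*(1+c["k"]*(d@d))*c["f"]+c["c"]
def tri(*cu):
    A=np.zeros((3,3));b=np.zeros(3)
    for c,u in cu:
        o,d=ray(c,u); d=d/np.linalg.norm(d); M=np.eye(3)-np.outer(d,d); A+=M;b+=M@o
    return np.linalg.solve(A,b)
E
python3 - <<'E'
from h import *
import pickle
D={}
for n in("scene","top","wrist"):
    D[n]=snap(n); cv2.imwrite(f"pics/{n}0.png",D[n][0][:,:,::-1]); c=D[n][1]; print(n,(-c["R"].T@c["t"]).round(3),c["f"].round(1) if hasattr(c["f"],'round') else c["f"],c["k"])
pickle.dump(D,open("d0.pkl","wb"))
print(r.get_obs())
E
```

```text
pics
scene [0.199 0.359 0.725] 504.5 -0.10519289278315232
top [ 0.427 -0.084  0.915] 391.0 -0.05025503937238662
wrist [0.142 0.512 0.383] 337.3 -0.03942944986345007
{'t': 0.15, 'joint_pos': array([ 5.28622058e+01,  1.79505836e+01,  8.58417201e+01, -1.76609289e-05,
        7.62585990e+01, -1.27991511e+01]), 'qvel': array([-0.01063051, -0.11819882, -0.09102526, -0.04722338,  0.02512355,
        0.05269243]), 'joint_efforts': array([ 1.01265723e-03, -4.02303171e+01, -2.52314526e+01,  6.94324239e-02,
        3.44366860e-02, -7.72199814e-05]), 'position': array([0.21628465, 0.47822222, 0.26332093]), 'eef_rot': array([[-9.11125501e-01,  4.12128661e-01, -5.36129944e-04],
       [ 4.12128963e-01,  9.11125247e-01, -7.08415711e-04],
       [ 1.96523109e-04, -8.66410298e-04, -9.99999605e-01]]), 'wrist_force': array([0.61802483, 0.38929866, 0.09635476]), 'torque': array([-0.01993351, -0.02687895, -0.00623701]), 'gripper_force': 0.0, 'width': 0.08820930398116944}
```

View pics/top0.png

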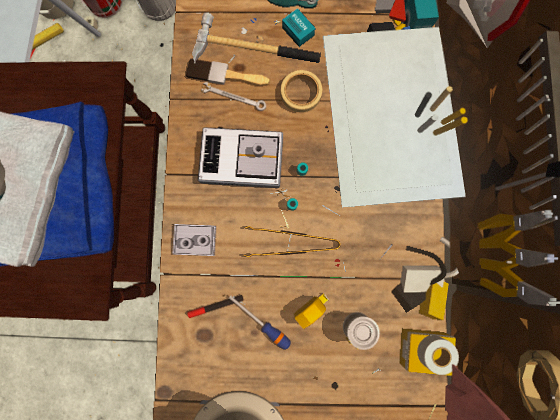

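View pics/scene0.png

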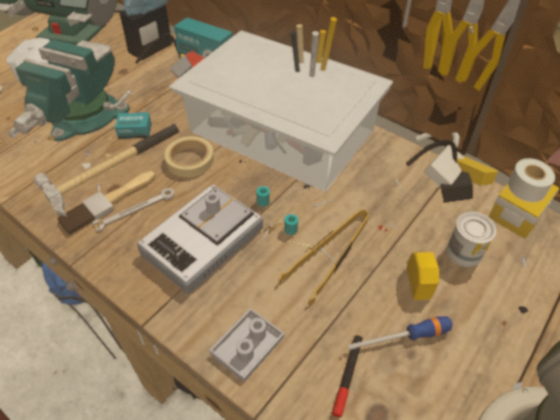

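Top view: demagnetiser at (240,157), with the bush on its pole plate at (258,150). The tongs have jaws at (240,228)/(240,256) and hinge at (338,244), and the tray with two bushes is at (194,240). There are also two turquoise look-alikes at (302,168) and (291,204). The scene view agrees. The candidates for the bush are the grey one at (258,150), the tray bushes at (185,243)/(203,240) and the turquoise ones. The grey one on the pole plate fits, and I'll confirm it in a close-up.

```bash
python3 - <<'E'
from h import *
import pickle
D=pickle.load(open("d0.pkl","rb")); t=D["top"][1]; s=D["scene"][1]
print("bush top",tri((t,(258,148)),(s,(212,197))), onz(t,(258,148),.08))
for n,u,z in [("hinge",(338,244),.02),("jawA",(241,228),.02),("jawB",(241,256),.02),("dc TL",(203,128),.04),("TR",(283,132),.04),("BR",(279,187),.04),("BL",(197,183),.04),("boxcorner",(342,206),.0),("tray",(194,240),.016)]: print(n,onz(t,u,z).round(3))
E
```

```text
bush top [ 0.64905829 -0.03346381  0.08029798] [ 0.64934267 -0.03332026  0.08      ]
hinge [ 0.444 -0.217  0.02 ]
jawA [0.477 0.005 0.02 ]
jawB [0.413 0.003 0.02 ]
dc TL [0.706 0.098 0.04 ]
TR [ 0.699 -0.088  0.04 ]
BR [ 0.57  -0.081  0.04 ]
BL [0.576 0.106 0.04 ]
boxcorner [ 0.534 -0.23   0.   ]
tray [0.447 0.113 0.016]
```

```bash
cat >> h.py <<'E'
from scipy.spatial.transform import Rotation as Ro
def Rt(yaw):
    a=np.radians(yaw); x=np.array([np.cos(a),np.sin(a),0]); z=np.array([0,0,-1.]); return np.c_[x,np.cross(z,x),z]
def goto(p,yaw,src=None):
    """units of a move to TCP p, tool x at yaw; src=(p,yaw) commanded pose or measured"""
    o=r.get_obs()
    P,R=(o["position"],o["eef_rot"]) if src is None else (np.array(src[0]),Rt(src[1]))
    d=R.T@(np.array(p)-P); w=Ro.from_matrix(R.T@Rt(yaw)).as_rotvec()
    print("xyz",d.round(4),"dr",(w/.5).round(4),"rows>=",max(np.linalg.norm(d)/.05,np.degrees(np.linalg.norm(w))/8.59))
E
python3 - <<'E'
from h import *
s=imaging.snapshot("wrist"); print(np.array(s["hand_eye"]).round(3))
goto((.56,.03,.27),87.5)
E
```

```text
[[-0.001 -0.95  -0.313  0.082]
 [ 1.    -0.001 -0.     0.   ]
 [ 0.    -0.313  0.95  -0.12 ]
 [ 0.     0.     0.     1.   ]]
xyz [-0.4979 -0.2668 -0.0065] dr [-1.5000e-03  6.0000e-04  2.3793e+00] rows>= 11.297387835964662
```

apply_moves(xyz=[[-0.05,-0.03,0],[-0.1,-0.06,0],[-0.14,-0.08,0],[-0.18,-0.1,0],[-0.22,-0.12,0],[-0.26,-0.14,0],[-0.3,-0.16,0],[-0.33,-0.18,0]], dr=[[0,0,0.2],[0,0,0.4],[0,0,0.6],[0,0,0.7],[0,0,0.8],[0,0,0.9],[0,0,1],[0,0,1]], hand=[0,0,0,0,0,0.3,0.5,0.6])

```text
t: 1.0
position: [0.4441, 0.1763, 0.2636]
eef_rot: [[-0.6, 0.8, 0.0], [0.8, 0.6, -0.0], [-0.0, -0.0, -1.0]]
wrist_force: [0.9, -0.1, -0.4]
width: 0.0663
gripper_force: 0.0
```

```bash
python3 - <<'E'
from h import *
print(r.get_obs()["position"],r.get_obs()["width"])
goto((.60,.05,.27),87.5)
E
```

```text
[0.44413348 0.17630984 0.26359246] 0.06631936997585784
xyz [-0.1946  0.0489 -0.0064] dr [-0.0000e+00  2.0000e-04  1.3742e+00] rows>= 4.582848624125224
```

apply_moves(xyz=[[-0.04,0.01,0],[-0.08,0.02,0],[-0.12,0.03,0],[-0.16,0.04,0],[-0.195,0.049,-0.006],[-0.195,0.049,-0.006]], dr=[[0,0,0.25],[0,0,0.5],[0,0,0.75],[0,0,1],[0,0,1],[0,0,1]], hand=[0.55,0.55,0.55,0.55,0.55,0.55])

```text
t: 1.6
position: [0.6016, 0.0492, 0.2691]
eef_rot: [[-0.142, 0.99, 0.0], [0.99, 0.142, -0.001], [-0.001, 0.0, -1.0]]
wrist_force: [-0.8, 0.6, -0.1]
width: 0.0395
gripper_force: 0.0
```

```bash
python3 - <<'E'
from h import *
print(r.get_obs()["position"],r.get_obs()["width"])
goto((.62,.04,.24),87.5)
E
```

```text
[0.60156973 0.04919654 0.26908287] 0.03951390015438871
xyz [-0.0117  0.0169  0.0291] dr [0.0005 0.0011 0.3725] rows>= 1.2422515674099177
```

```bash
python3 - <<'E'
from h import *
import pickle
I=snap("wrist"); pickle.dump(I,open("w1.pkl","wb")); cv2.imwrite("pics/w1.png",I[0][:,:,::-1])
E
```

apply_moves(xyz=[[-0.01,0.01,0.0],[-0.05,0.02,0.0],[-0.05,0.02,0.0],[-0.05,0.02,0.0]], dr=[[0,0,0.2],[0,0,0.37],[0,0,0.37],[0,0,0.37]], hand=[0.55,0.55,0.55,0.55])

```text
t: 2.05
position: [0.6259, 0.006, 0.2695]
eef_rot: [[0.038, 0.999, -0.001], [0.999, -0.038, 0.001], [0.0, -0.001, -1.0]]
wrist_force: [-0.3, 0.2, 0.6]
width: 0.0397
gripper_force: 0.0
```

```bash
python3 - <<'E'
from h import *
import pickle
I=snap("wrist"); pickle.dump(I,open("w2.pkl","wb")); cv2.imwrite("pics/w2.png",I[0][:,:,::-1])
E
```

```text
(no output)
```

View pics/w1.png

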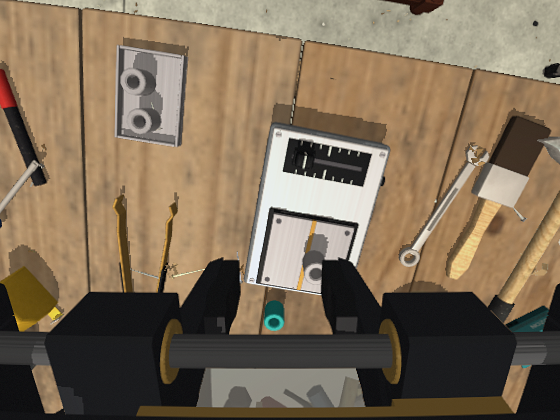

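View pics/w2.png

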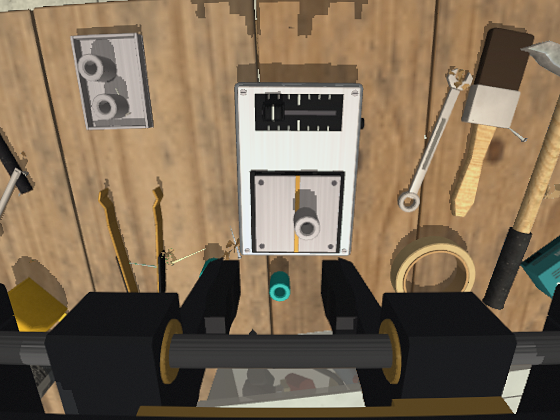

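The first wrist view shows the slider cap at about (303,160) and the bush top at about (315,270). In the second they are at about (272,108) and (308,227). The only grey bush on the pole plate is that one. The turquoise ring, (279,287) in the second view, stands off it on the bench. I'll enlarge both.

```bash
python3 - <<'E'
from h import *
a=cv2.imread("pics/w1.png")[120:300,245:395]; b=cv2.imread("pics/w2.png")[80:260,230:380]
z=lambda i:cv2.resize(i,None,fx=2.6,fy=2.6,interpolation=cv2.INTER_CUBIC)
cv2.imwrite("pics/crop.png",np.hstack([z(a),z(b)]))
E
```

```text
(no output)
```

View pics/crop.png

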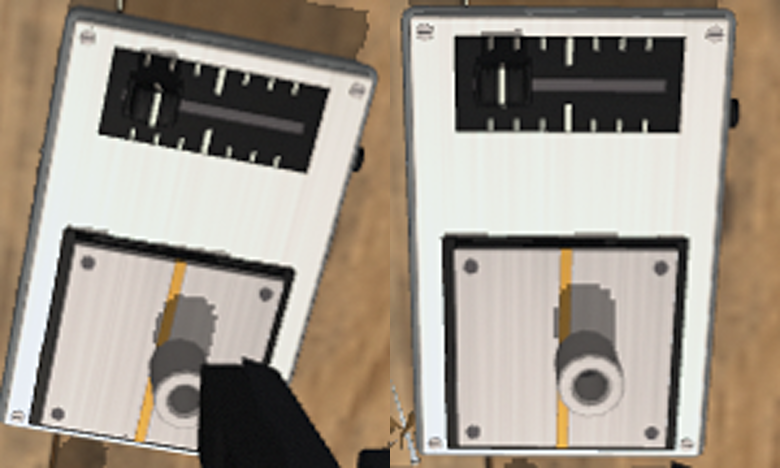

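The crop confirms it: the left panel has the cap line at (156,105), the long mark at (213,111) and the bush top at (183,397). In the right panel they are at (502,85), (569,85) and (590,385). The grey ring on the steel pole plate is the bush meant.

```bash
python3 - <<'E'
from h import *
import pickle
A=pickle.load(open("w1.pkl","rb"))[1];B=pickle.load(open("w2.pkl","rb"))[1]
a=lambda x,y:(A,(245+(x+.5)/2.6-.5,120+(y+.5)/2.6-.5))
b=lambda x,y:(B,(230+(x-390+.5)/2.6-.5,80+(y+.5)/2.6-.5))
for n,p,q,z in [("cap",(156,105),(502,85),.0615),("mark",(213.5,111),(569,85),.04),("bush",(183,397),(590,385),.08),("scrFL",(88,38),(425,32),.04),("scrBL",(357,90),(715,33),.04),("scrFR",(17,417),(435,443),.04),("scrBR",None,(687,443),.04)]:
    print(n,tri(a(*p),b(*q)).round(4) if p else "",onz(*a(*p),z).round(4) if p else "",onz(*b(*q),z).round(4))
E
```

```text
cap [0.6214 0.078  0.0571] [0.6213 0.0789 0.0615] [0.6213 0.0779 0.0615]
mark [0.6466 0.0763 0.0393] [0.6465 0.0765 0.04  ] [0.6465 0.0763 0.04  ]
bush [ 0.6504 -0.0345  0.0729] [ 0.649  -0.0309  0.08  ] [ 0.65   -0.0317  0.08  ]
scrFL [0.5927 0.0978 0.0408] [0.5928 0.0977 0.04  ] [0.5926 0.0978 0.04  ]
scrBL [0.702  0.0932 0.0398] [0.7018 0.093  0.04  ] [0.7022 0.0933 0.04  ]
scrFR [ 0.5847 -0.0713  0.0411] [ 0.5845 -0.0722  0.04  ] [ 0.5847 -0.0716  0.04  ]
scrBR   [ 0.6947 -0.0759  0.04  ]
```

```bash
python3 - <<'E'
from h import *
goto((.6214,.0775,.076),87.4)
E
```

```text
xyz [ 0.0706 -0.007   0.1937] dr [-0.0012 -0.0009  0.0159] rows>= 4.126173190164077
```

apply_moves(xyz=[[0.035,-0.004,0.02],[0.07,-0.007,0.05],[0.071,-0.007,0.09],[0.071,-0.007,0.13],[0.071,-0.007,0.16],[0.071,-0.007,0.18],[0.071,-0.007,0.194],[0.071,-0.007,0.194]], dr=[[0,0,0.016],[0,0,0.016],[0,0,0.016],[0,0,0.016],[0,0,0.016],[0,0,0.016],[0,0,0.016],[0,0,0.016]], hand=[0.55,0.55,0.55,0.55,0.55,0.55,0.55,0.55], newtons=6)

```text
t: 2.9
position: [0.6211, 0.0777, 0.0745]
eef_rot: [[0.046, 0.999, -0.003], [0.999, -0.046, 0.0], [0.0, -0.003, -1.0]]
wrist_force: [-0.6, 0.1, 0.8]
width: 0.0399
gripper_force: 0.0
```

apply_moves(xyz=[[0,0,0],[0,0,0],[0,0,0],[0,0,0],[0,0,0],[0,0,0],[0,0,0]], dr=[[0,0,0],[0,0,0],[0,0,0],[0,0,0],[0,0,0],[0,0,0],[0,0,0]], hand=[0.65,0.75,0.85,0.85,0.85,0.85,0.85])

```text
t: 3.6
position: [0.6226, 0.0768, 0.0768]
eef_rot: [[0.047, 0.999, 0.001], [0.999, -0.047, 0.0], [0.0, 0.001, -1.0]]
wrist_force: [-2.6, 0.9, 5.9]
width: 0.0181
gripper_force: 6.0
```

```bash
python3 - <<'E'
from h import *
o=r.get_obs(); print(o["position"],o["width"])
goto((.6465,.0765,.076),87.4)
E
```

```text
[0.62256697 0.07684907 0.07681738] 0.018090283401670484
xyz [0.0008 0.0239 0.0009] dr [ 0.0027 -0.0002 -0.0031] rows>= 0.47899065177980377
```

apply_moves(xyz=[[0,0.004,-0.001],[0,0.01,-0.001],[0,0.016,-0.001],[0,0.021,-0.001],[0,0.025,-0.001],[0,0.025,-0.001],[0,0.025,-0.001]], dr=[[0,0,0],[0,0,0],[0,0,0],[0,0,0],[0,0,0],[0,0,0],[0,0,0]], hand=[0.85,0.85,0.85,0.85,0.85,0.85,0.85])

```text
t: 4.3
position: [0.6478, 0.0757, 0.0769]
eef_rot: [[0.047, 0.999, 0.002], [0.999, -0.047, 0.0], [0.0, 0.002, -1.0]]
wrist_force: [2.3, 2.2, 2.2]
width: 0.0177
gripper_force: 6.0
```

```bash
python3 - <<'E'
from h import *
print(r.get_obs()["position"])
E
```

```text
[0.64777807 0.07566644 0.07687837]
```

apply_moves(xyz=[[0,0,0],[0,0,0],[0,0,0],[0,0,-0.04],[0,0,-0.08],[-0.02,0,-0.12],[-0.05,0,-0.14],[-0.05,0,-0.14]], dr=[[0,0,0],[0,0,0],[0,0,0],[0,0,0],[0,0,0],[0,0,0],[0,0,0],[0,0,0]], hand=[0.7,0.6,0.55,0.55,0.55,0.55,0.55,0.55])

```text
t: 5.1
position: [0.6457, 0.0226, 0.2202]
eef_rot: [[0.05, 0.999, 0.006], [0.999, -0.05, -0.002], [-0.001, 0.006, -1.0]]
wrist_force: [-0.1, -0.3, -0.1]
width: 0.0398
gripper_force: 0.0
```

```bash
python3 - <<'E'
from h import *
import pickle
print(r.get_obs()["position"])
I=snap("wrist"); pickle.dump(I,open("w3.pkl","wb"))
cv2.imwrite("pics/w3.png",I[0][:,:,::-1])
c=I[1]; u=proj(c,(.6465,.0765,.04)).astype(int); print(u)
im=I[0][u[1]-35:u[1]+35,u[0]-50:u[0]+50,::-1]
cv2.imwrite("pics/w3c.png",cv2.resize(im,None,fx=7,fy=7,interpolation=cv2.INTER_CUBIC))
E
```

```text
[0.64568899 0.02260749 0.22015995]
[277 134]
```

View pics/w3c.png

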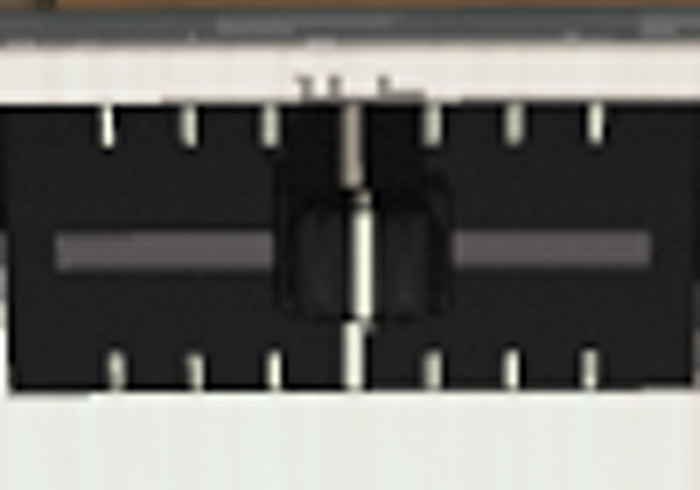

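Crop of the scale: the cap's white line is at about (363,262) and the long mark at (351,145)/(354,355), so the cap is at most 1.5 mm off. I'll correct for parallax.

```bash
python3 - <<'E'
from h import *
import pickle
c=pickle.load(open("w3.pkl","rb"))[1]
f=lambda x,y:(227+(x+.5)/7-.5,99+(y+.5)/7-.5)
d=np.array([np.cos(np.radians(-2.6)),np.sin(np.radians(-2.6)),0])
m=onz(c,f(352.5,250),.04); k=onz(c,f(363,262),.0615); print(m,k,(k-m)@d)
E
```

```text
[0.6463154  0.07630106 0.04      ] [0.64763505 0.07687755 0.0615    ] 0.0012921393826972243
```

View pics/w3.png

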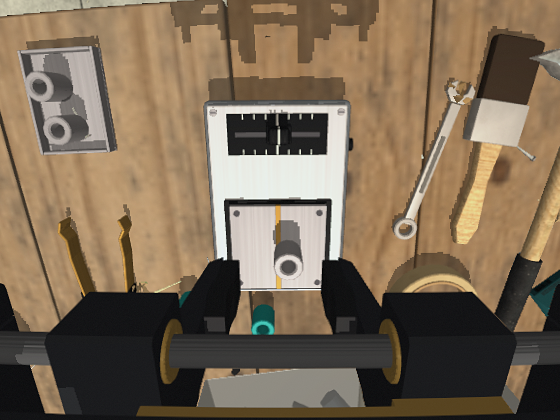

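The slider is 1.3 mm past the mark, and the TCP reading agrees, so I'll regrip and take that out.

```bash
python3 - <<'E'
from h import *
print(r.get_obs()["position"]);goto((.6477,.0767,.077),87.4)
E
```

```text
[0.64505595 0.02430954 0.21781949]
xyz [ 0.0525 -0.0002  0.1408] dr [ 0.0042  0.0007 -0.0077] rows>= 3.005453692963639
```

apply_moves(xyz=[[0.03,0,0.03],[0.05,0,0.07],[0.05,0,0.1],[0.05,0,0.13],[0.05,0,0.139],[0.05,0,0.139],[0.05,0,0.139],[0.05,0,0.139]], dr=[[0,0,0],[0,0,0],[0,0,0],[0,0,0],[0,0,0],[0,0,0],[0,0,0],[0,0,0]], hand=[0.55,0.55,0.55,0.55,0.65,0.75,0.85,0.85])

```text
t: 5.95
position: [0.6477, 0.0758, 0.0788]
eef_rot: [[0.047, 0.999, 0.002], [0.999, -0.047, 0.0], [0.0, 0.002, -1.0]]
wrist_force: [0.7, 1.2, -2.0]
width: 0.0178
gripper_force: 6.0
```

apply_moves(xyz=[[0,0,0],[0,-0.001,0],[0,-0.0015,0],[0,-0.0015,0],[0,-0.0015,0]], dr=[[0,0,0],[0,0,0],[0,0,0],[0,0,0],[0,0,0]], hand=[0.85,0.85,0.85,0.85,0.85])

```text
t: 6.45
position: [0.6462, 0.0758, 0.0787]
eef_rot: [[0.047, 0.999, 0.002], [0.999, -0.047, 0.0], [0.0, 0.002, -1.0]]
wrist_force: [1.1, 2.7, 5.9]
width: 0.018
gripper_force: 6.0
```

apply_moves(xyz=[[0,0,0],[0,0,0],[0,0,0],[0,0,-0.04],[0,0,-0.09],[-0.01,-0.02,-0.14],[-0.05,-0.04,-0.17],[-0.08,-0.08,-0.19]], dr=[[0,0,0],[0,0,0],[0,0,0],[0,0,0],[0,0,0],[0,0,0],[0,0,0],[0,0,0]], hand=[0.7,0.6,0.55,0.55,0.55,0.5,0.3,0.1])

```text
t: 7.25
position: [0.5699, 0.0042, 0.2653]
eef_rot: [[0.047, 0.999, 0.003], [0.999, -0.046, -0.001], [-0.001, 0.003, -1.0]]
wrist_force: [-0.4, -0.8, -0.6]
width: 0.058
gripper_force: 0.0
```

```bash
python3 - <<'E'
from h import *
import pickle
print(r.get_obs()["position"]);I=snap("wrist"); pickle.dump(I,open("w4.pkl","wb"))
goto((.45,-.06,.30),90)
E
```

```text
[0.5698734  0.00422651 0.26525327]
xyz [-0.0671 -0.1129 -0.0322] dr [ 0.0064  0.0054 -0.0973] rows>= 2.7046257175526205
```

apply_moves(xyz=[[-0.02,-0.04,-0.01],[-0.04,-0.08,-0.02],[-0.065,-0.11,-0.03],[-0.065,-0.11,-0.03],[-0.065,-0.11,-0.03]], dr=[[0,0,-0.05],[0,0,-0.09],[0,0,-0.09],[0,0,-0.09],[0,0,-0.09]], hand=[0.05,0,0,0,0])

```text
t: 7.8
position: [0.457, -0.0545, 0.2935]
eef_rot: [[0.003, 1.0, 0.001], [1.0, -0.003, -0.0], [-0.0, 0.001, -1.0]]
wrist_force: [0.7, 0.5, -0.2]
width: 0.088
gripper_force: 0.0
```

```bash
python3 - <<'E'
from h import *
import pickle
print(r.get_obs()["position"]);I=snap("wrist"); pickle.dump(I,open("w5.pkl","wb"))
E
```

```text
[ 0.4569611  -0.05454466  0.29353243]
```

apply_moves(xyz=[[0.04,0.02,0.01],[0.06,0.03,0.04],[0.06,0.03,0.04],[0.06,0.03,0.04]], dr=[[0,0,0],[0,0,0],[0,0,0],[0,0,0]], hand=[0,0,0,0])

```text
t: 8.25
position: [0.4874, 0.0062, 0.2528]
eef_rot: [[0.0, 1.0, -0.002], [1.0, -0.0, 0.0], [0.0, -0.002, -1.0]]
wrist_force: [-0.1, 0.7, 1.0]
width: 0.0881
gripper_force: 0.0
```

```bash
python3 - <<'E'
from h import *
import pickle
print(r.get_obs()["position"]);I=snap("wrist"); pickle.dump(I,open("w6.pkl","wb"))
a=pickle.load(open("w5.pkl","rb")); print(proj(a[1],(.444,-.1,.02)),proj(I[1],(.444,-.1,.02)),proj(a[1],(.444,0.005,.02)),proj(I[1],(.444,0.005,.02)))
out=[]
for im,c in (a,I):
    u=proj(c,(.444,-.09,.02)).astype(int); x0=max(u[0]-80,0);print("x0",x0); out.append(cv2.resize(im[60:310,x0:x0+160,::-1],None,fx=2.4,fy=2.4,interpolation=cv2.INTER_CUBIC))
cv2.imwrite("pics/t56.png",np.hstack(out))
E
```

```text
[0.48742436 0.00621479 0.25277775]
[269.84806056 209.78029411] [243.73988444 269.94099093] [268.61343466 121.5398777 ] [240.32198326 182.21436243]
x0 189
x0 163
```

View pics/t56.png

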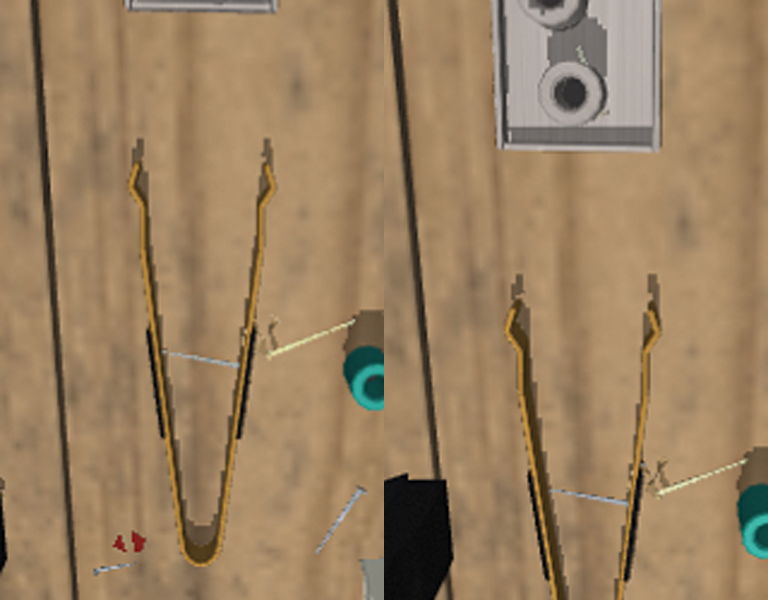

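The left panel shows the tongs with vees at (133,187)/(272,186), the bend at (201,566), and grips from (150,330) to (164,437) and (252,325) to (240,438). In the right panel the vees are at (508,326)/(657,330). The turquoise ring is well to the right.

```bash
python3 - <<'E'
from h import *
import pickle
A=pickle.load(open("w5.pkl","rb"))[1];B=pickle.load(open("w6.pkl","rb"))[1]
a=lambda x,y:(A,(189+(x+.5)/2.4-.5,60+(y+.5)/2.4-.5))
b=lambda x,y:(B,(163+(x-384+.5)/2.4-.5,60+(y+.5)/2.4-.5))
for n,p,q in [("veeL",(133,187),(508,326)),("veeR",(272,186),(657,330)),("gripTL",(150,330),(530,472)),("gripTR",(252,325),(641,472)),("gBL",(164,437),None),("gBR",(240,438),None),("end",(201,566),None)]:
    print(n,tri(a(*p),b(*q)).round(4) if q else "",onz(*a(*p),.02).round(4),onz(*b(*q),.02).round(4) if q else "")
E
```

```text
veeL [ 0.4135 -0.0136  0.0079] [ 0.4156 -0.0128  0.02  ] [ 0.4152 -0.0098  0.02  ]
veeR [ 0.4825 -0.0132  0.0146] [ 0.4821 -0.0126  0.02  ] [ 0.4827 -0.0117  0.02  ]
gripTL [ 0.4208 -0.085   0.0153] [ 0.4216 -0.0839  0.02  ] [ 0.4213 -0.0825  0.02  ]
gripTR [ 0.4739 -0.0815  0.0213] [ 0.4731 -0.0815  0.02  ] [ 0.4747 -0.0825  0.02  ]
gBL  [ 0.4272 -0.1425  0.02  ] 
gBR  [ 0.4673 -0.1433  0.02  ] 
end  [ 0.4458 -0.2209  0.02  ]
```

```bash
python3 - <<'E'
from h import *
print(r.get_obs()["position"]);goto((.4474,-.114,.028),89.1)
E
```

```text
[0.48753495 0.0056224  0.25358565]
xyz [-0.1196 -0.04    0.2256] dr [-0.0002  0.0004  0.0289] rows>= 5.169495820628454
```

apply_moves(xyz=[[-0.04,-0.014,0.02],[-0.08,-0.028,0.04],[-0.119,-0.04,0.07],[-0.12,-0.04,0.11],[-0.12,-0.04,0.15],[-0.12,-0.04,0.18],[-0.12,-0.04,0.19],[-0.12,-0.04,0.19]], dr=[[0,0,0.029],[0,0,0.029],[0,0,0.029],[0,0,0.029],[0,0,0.029],[0,0,0.029],[0,0,0.029],[0,0,0.029]], hand=[0.25,0.25,0.25,0.25,0.25,0.25,0.25,0.25])

```text
t: 9.1
position: [0.447, -0.1148, 0.0634]
eef_rot: [[0.017, 1.0, -0.001], [1.0, -0.017, 0.0], [0.0, -0.001, -1.0]]
wrist_force: [-0.7, -0.2, 1.0]
width: 0.0657
gripper_force: 0.0
```

```bash
python3 - <<'E'
from h import *
print(r.get_obs()["position"]);goto((.4474,-.114,.028),89.1)
E
```

```text
[ 0.44696659 -0.11477385  0.06341315]
xyz [0.0008 0.0004 0.0354] dr [-0.0012 -0.0005 -0.0027] rows>= 0.7084851898325848
```

apply_moves(xyz=[[0,0,0.015],[0,0,0.027],[0,0,0.035],[0,0,0.035],[0,0,0.035],[0,0,0.035],[0,0,0.035],[0,0,0.035]], dr=[[0,0,0],[0,0,0],[0,0,0],[0,0,0],[0,0,0],[0,0,0],[0,0,0],[0,0,0]], hand=[0.25,0.25,0.25,0.35,0.42,0.46,0.5,0.5], newtons=15)

```text
t: 9.9
position: [0.4472, -0.1144, 0.0288]
eef_rot: [[0.017, 1.0, 0.001], [1.0, -0.017, -0.0], [-0.0, 0.001, -1.0]]
wrist_force: [0.1, 0.5, 2.6]
width: 0.044
gripper_force: 6.0
```

apply_moves(xyz=[[0,0,-0.005],[0,0,-0.02],[0,0,-0.04],[0,0,-0.06],[0,0,-0.08],[0,0,-0.1],[0,0,-0.11],[0,0,-0.11]], dr=[[0,0,0],[0,0,0],[0,0,0],[0,0,0],[0,0,0],[0,0,0],[0,0,0],[0,0,0]], hand=[0.5,0.5,0.5,0.5,0.5,0.5,0.5,0.5])

```text
t: 10.7
position: [0.4472, -0.1145, 0.1393]
eef_rot: [[0.016, 1.0, 0.002], [1.0, -0.016, -0.001], [-0.001, 0.002, -1.0]]
wrist_force: [-0.7, -0.2, -2.3]
width: 0.0442
gripper_force: 4.9
```

```bash
python3 - <<'E'
from h import *
import pickle
o=r.get_obs();print(o["position"],o["width"],o["gripper_force"]);I=snap("wrist"); pickle.dump(I,open("w7.pkl","wb"))
cv2.imwrite("pics/w7.png",I[0][:,:,::-1])
# predicted jaw centre in tool frame
p=o["position"]+np.array(o["eef_rot"])@np.array([.102,0,.019]); print(p,proj(I[1],p))
E
```

```text
[ 0.44722923 -0.11446516  0.13930886] 0.04416883159649691 4.920945127378218
[ 0.44894548 -0.01249916  0.12020417] [280.84065692  44.68686025]
```

View pics/w7.png

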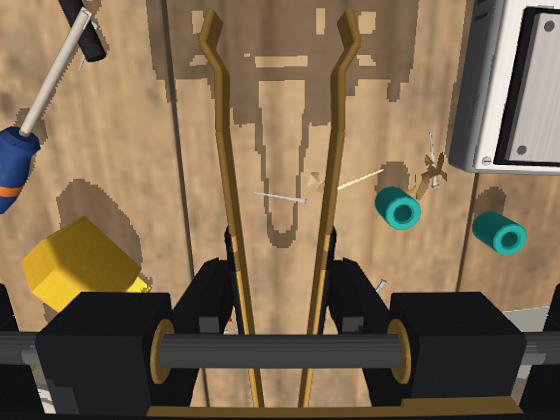

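The wrist view shows the tongs held level and centred between the fingers, with vees at (202,44) and (357,44). The demagnetiser is at upper right and the turquoise rings are at (400,208) and (502,235).

```bash
python3 - <<'E'
from h import *
import pickle
o=r.get_obs(); c=pickle.load(open("w7.pkl","rb"))[1]; R=np.array(o["eef_rot"])
for z in (.125,.13,.135):
    L,Q=onz(c,(202,44),z),onz(c,(357,44),z); print(z,L,Q,"w",np.linalg.norm(L-Q),"tool",R.T@((L+Q)/2-o["position"]))
c3=pickle.load(open("w3.pkl","rb"))[1]; print("bush w3",onz(c3,(288.5,264.5),.08))
off=np.array([.102,0])
b=np.array([.650,-.032])
for yaw in (20,30):
    a=np.radians(yaw); p=b-.102*np.array([np.cos(a),np.sin(a)]); print(yaw,p)
    goto((*p,.17),yaw)
E
```

```text
0.125 [ 0.42023079 -0.01236412  0.125     ] [ 0.47666028 -0.01331355  0.125     ] w 0.05643747561965186 tool [ 1.01433280e-01 -5.63801885e-05  1.32880708e-02]
0.13 [ 0.42126644 -0.01312404  0.13      ] [ 0.47559581 -0.01403814  0.13      ] w 0.05433705487649012 tool [ 1.00690021e-01 -5.71212552e-05  8.28819968e-03]
0.135 [ 0.4223021  -0.01388396  0.135     ] [ 0.47453134 -0.01476272  0.135     ] w 0.05223663413332839 tool [ 9.99467616e-02 -5.78623219e-05  3.28832852e-03]
bush w3 [ 0.6506836 -0.0297275  0.08     ]
20 [ 0.55415135 -0.06688605]
xyz [ 0.0491  0.1065 -0.0317] dr [ 7.0000e-04 -0.0000e+00  2.4105e+00] rows>= 8.038981840364288
30 [ 0.56166541 -0.083     ]
xyz [ 0.0331  0.1143 -0.0317] dr [7.0000e-04 0.0000e+00 2.0614e+00] rows>= 6.874837544395781
```

apply_moves(xyz=[[0,0.0,-0.015],[0.0,0.01,-0.03],[0.005,0.02,-0.032],[0.01,0.03,-0.032],[0.015,0.04,-0.032],[0.02,0.05,-0.032],[0.025,0.055,-0.032],[0.025,0.06,-0.032]], dr=[[0,0,0.06],[0,0,0.18],[0,0,0.32],[0,0,0.46],[0,0,0.6],[0,0,0.74],[0,0,0.88],[0,0,1]], hand=[0.49,0.49,0.49,0.49,0.49,0.49,0.49,0.49])

```text
t: 11.55
position: [0.5071, -0.0896, 0.1689]
eef_rot: [[0.496, 0.868, -0.002], [0.868, -0.496, 0.001], [-0.0, -0.003, -1.0]]
wrist_force: [0.5, 0.2, -1.7]
width: 0.045
gripper_force: 4.8
```

```bash
python3 - <<'E'
from h import *
a=np.radians(20); p=np.array([.650,-.0315])-.101*np.array([np.cos(a),np.sin(a)]); goto((*p,.17),20); print(r.get_obs()["width"])
E
```

```text
xyz [ 0.0443  0.03   -0.0012] dr [-0.0049  0.0023  1.406 ] rows>= 4.68923473516971
0.04499330252669699
```

apply_moves(xyz=[[0.005,0.004,0],[0.01,0.008,0],[0.016,0.012,0],[0.022,0.016,0],[0.028,0.02,0],[0.034,0.024,0],[0.04,0.028,0],[0.044,0.03,0]], dr=[[0,0,0.12],[0,0,0.25],[0,0,0.38],[0,0,0.51],[0,0,0.64],[0,0,0.77],[0,0,0.9],[0,0,1]], hand=[0.49,0.49,0.49,0.49,0.49,0.49,0.49,0.49])

```text
t: 12.35
position: [0.555, -0.0665, 0.1688]
eef_rot: [[0.852, 0.524, -0.002], [0.524, -0.852, 0.001], [-0.002, -0.002, -1.0]]
wrist_force: [1.0, -0.2, -1.3]
width: 0.0445
gripper_force: 4.8
```

apply_moves(xyz=[[0,0,0],[0,0,0],[0,0,0],[0,0,0],[0,0,0],[0,0,0]], dr=[[0,0,0.12],[0,0,0.25],[0,0,0.36],[0,0,0.4],[0,0,0.4],[0,0,0.4]], hand=[0.49,0.49,0.49,0.49,0.49,0.49])

```text
t: 12.95
position: [0.555, -0.0668, 0.1699]
eef_rot: [[0.938, 0.348, -0.001], [0.348, -0.938, 0.0], [-0.001, -0.001, -1.0]]
wrist_force: [0.4, -0.3, -0.0]
width: 0.045
gripper_force: 4.8
```

```bash
python3 - <<'E'
from h import *
import pickle
o=r.get_obs();print(o["position"],o["width"],o["gripper_force"],o["eef_rot"][:2,0]);I=snap("wrist"); pickle.dump(I,open("w8.pkl","wb"))
cv2.imwrite("pics/w8.png",I[0][:,:,::-1])
a=np.radians(20); p=np.array([.650,-.0315])-.101*np.array([np.cos(a),np.sin(a)]); goto((*p,.083),20)
E
```

```text
[ 0.55496243 -0.06682483  0.16985667] 0.04497701450355102 4.821384677197784 [0.93755525 0.34783579]
xyz [ 0.0004 -0.0007  0.087 ] dr [-0.0008  0.001   0.0122] rows>= 1.739632887760079
```

View pics/w8.png

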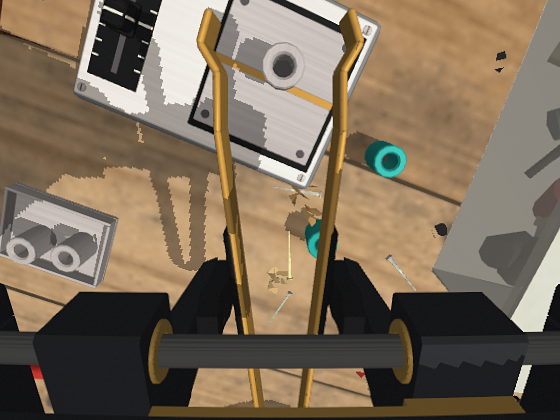

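The bush top is at (284,65), between vees at (199,44) and (361,44). The box on the right is clear of the tongs and the turquoise ring at (386,158) is outside them. Now I'll compute the relative offset.

```bash
python3 - <<'E'
from h import *
import pickle
o=r.get_obs(); c=pickle.load(open("w8.pkl","rb"))[1]; R=np.array(o["eef_rot"]); p=o["position"]
b=onz(c,(284,65),.08); m=(onz(c,(199,44),.161)+onz(c,(361,44),.161))/2
print(b,m,"rel tool",R.T@(b-m), "bush-tcp",R.T@(b-p))
E
```

```text
[ 0.65051301 -0.03336737  0.08      ] [ 0.64903264 -0.03152119  0.161     ] rel tool [0.00078739 0.00227722 0.08099873] bush-tcp [0.10122877 0.00189265 0.08992569]
```

apply_moves(xyz=[[0.001,0.002,0.005],[0.001,0.002,0.02],[0.001,0.002,0.04],[0.001,0.002,0.055],[0.001,0.002,0.068],[0.001,0.002,0.08],[0.001,0.002,0.087],[0.001,0.002,0.087]], dr=[[0,0,0],[0,0,0],[0,0,0],[0,0,0],[0,0,0],[0,0,0],[0,0,0],[0,0,0]], hand=[0.49,0.49,0.49,0.49,0.49,0.49,0.49,0.49])

```text
t: 13.8
position: [0.5565, -0.0683, 0.0825]
eef_rot: [[0.938, 0.347, -0.001], [0.347, -0.938, 0.0], [-0.001, -0.001, -1.0]]
wrist_force: [0.1, 1.3, -0.6]
width: 0.0445
gripper_force: 4.8
```

apply_moves(xyz=[[0,0,0],[0,0,0],[0,0,0],[0,0,0],[0,0,0],[0,0,0],[0,0,0],[0,0,0]], dr=[[0,0,0],[0,0,0],[0,0,0],[0,0,0],[0,0,0],[0,0,0],[0,0,0],[0,0,0]], hand=[0.52,0.55,0.58,0.6,0.62,0.64,0.66,0.7], newtons=25)

```text
t: 14.6
position: [0.5567, -0.0684, 0.0834]
eef_rot: [[0.938, 0.347, 0.0], [0.347, -0.938, -0.0], [0.0, 0.0, -1.0]]
wrist_force: [-1.1, -0.2, -0.8]
width: 0.0327
gripper_force: 25.0
```

apply_moves(xyz=[[0,0,0],[0,0,-0.002],[0,0,-0.006],[0,0,-0.012],[0,0,-0.02],[0,0,-0.028],[0,0,-0.036],[0,0,-0.044]], dr=[[0,0,0],[0,0,0],[0,0,0],[0,0,0],[0,0,0],[0,0,0],[0,0,0],[0,0,0]], hand=[0.72,0.72,0.72,0.72,0.72,0.72,0.72,0.72], newtons=30)

```text
t: 15.4
position: [0.5568, -0.0684, 0.1282]
eef_rot: [[0.938, 0.347, 0.0], [0.347, -0.938, -0.0], [0.0, 0.0, -1.0]]
wrist_force: [-0.1, -0.3, -2.8]
width: 0.0323
gripper_force: 30.0
```

```bash
python3 - <<'E'
from h import *
o=r.get_obs(); print(o["position"],o["width"],o["gripper_force"],o["wrist_force"],o["torque"])
I=snap("wrist"); c=I[1]; cv2.imwrite("pics/w9.png",I[0][:,:,::-1])
g=cv2.cvtColor(I[0],cv2.COLOR_RGB2HSV)
# row profile across the bush, between brass arms
for v in range(10,80,6): print(v,''.join('B' if (15<h<28 and s>110) else ('#' if x<60 else ('g' if s<40 else '.')) for h,s,x in g[v,200:360:2]))
E
```

```text
[ 0.55678864 -0.06838975  0.12824443] 0.03227245849664116 29.989881813526154 [-0.13868468 -0.27233534 -2.82458445] [-0.07058782  0.273415   -0.00941568]
10 gg##gggggggggggggggg.BB.gggggggggggggggggggggggggggggggggBBBgggg########gggggggg
16 g##ggggggggggggggggBBBBBBgggggggggggggggggggggggggggggg.BBBBBggggggggg########gg
22 ###gggggggggggggggBBBBBBgggggggggggggggggggggggggggggggg.BBBBBgggggggggggggg####
28 ##gggggggggggggggBBBBBBgggggggggggggggggggggggggggggggggggBBBBBggggggggggggggggg
34 ggggggggggggggggBBBBBBgggggggggggggggggggggggggggggggggggg.BBBBB.ggggggggggggggg
40 gggggggggggggggBBBBBBBggggggggggggggggggg#gggggggggggggggggBBBBBBggggggggggggggg
46 BBgggggggggggggBBBBBBBgggggggggggggggggggggg#ggggggggggggggBBBBBBggggggggggggggg
52 BBBBBBBBBggggggggBBBBBggggggggggggggggggggggg#gggggggggggg.BBBB.gggggggggggggggg
58 gggggBBBBBBBBBB.ggBBBBBggggggggggg#gggggggggg#ggggggggggg.BBBBgggggggggggggggggg
64 ggggggggggg.BBBBBBBBBBBB.gggggggggggggggggggggggggggggggBBBB.ggggggggggggggggggg
70 gggggggggggggggggg.BBBBBBBggggggggggggggggggggggggggggBBBBBggggggggggggggggggg##
76 ggggggggggggggggggggggBBBBBBBggggggggggggggggggggggggBBBBBBgggggggggggggggggg###
```

apply_moves(xyz=[[0,0,-0.008],[0,0,-0.018],[0,0,-0.028],[0,0,-0.038],[0,0,-0.048],[0,0,-0.058],[0,0,-0.068],[0,0,-0.076]], dr=[[0,0,0],[0,0,0],[0,0,0],[0,0,0],[0,0,0],[0,0,0],[0,0,0],[0,0,0]], hand=[0.72,0.72,0.72,0.72,0.72,0.72,0.72,0.72])

```text
t: 16.25
position: [0.5568, -0.0684, 0.2044]
eef_rot: [[0.938, 0.347, 0.001], [0.347, -0.938, -0.0], [0.0, 0.0, -1.0]]
wrist_force: [0.3, 0.3, -2.1]
width: 0.0328
gripper_force: 30.0
```

apply_moves(xyz=[[0,0,-0.01],[0,0,-0.02],[0,0,-0.03],[0,0,-0.04],[0,0,-0.05],[0,0,-0.056],[0,0,-0.056],[0,0,-0.056]], dr=[[0,0,0],[0,0,0],[0,0,0],[0,0,0],[0,0,0],[0,0,0],[0,0,0],[0,0,0]], hand=[0.72,0.72,0.72,0.72,0.72,0.72,0.72,0.72])

```text
t: 17.05
position: [0.5566, -0.0683, 0.2591]
eef_rot: [[0.938, 0.347, -0.001], [0.347, -0.938, 0.0], [-0.0, -0.0, -1.0]]
wrist_force: [-0.8, 0.3, -3.3]
width: 0.0317
gripper_force: 30.0
```

```bash
python3 - <<'E'
from h import *
o=r.get_obs(); print(o["position"],o["width"],o["gripper_force"],o["wrist_force"],o["torque"])
A,c=snap("scene"); B,d=snap("wrist")
b=np.array(o["position"])+np.array(o["eef_rot"])@np.array([.101,0,.019]); u=proj(c,b).astype(int); print(b,u)
y0,x0=max(u[1]-90,0),max(u[0]-70,0)
z=lambda i:cv2.resize(i[:,:,::-1],(400,500),interpolation=cv2.INTER_CUBIC)
cv2.imwrite("pics/fin.png",np.hstack([z(A[y0:y0+200,x0:x0+160]),z(B[0:200,200:360])]))
E
```

```text
[ 0.55661979 -0.06832725  0.25907601] 0.031700335313601974 29.990108013153076 [-0.84831452  0.32536078 -3.26050689] [-0.03194839  0.30268916 -0.02634332]
[ 0.65133662 -0.03328426  0.24003102] [200 124]
```

View pics/fin.png

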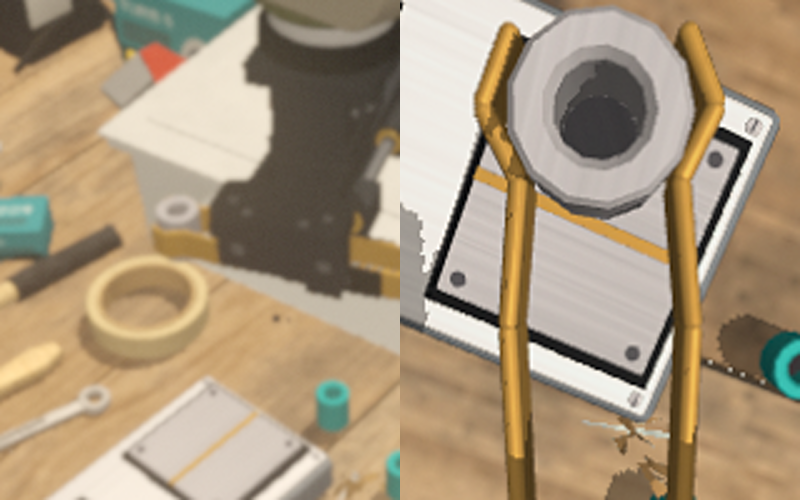

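The final pictures show the bush upright in the vees, at (178,210) in the left panel and (600,110) in the right. It is about 17 cm above the now empty pole plate and no finger is near it.

```bash
python3 -c "
from cell import job
print(job.finish_job())"
```

```text
the job is handed in; nothing more can be done
None
```

I handed the job in at about 17 s: the slider was set to within about half a millimetre of the long mark by the arm's reading (not re-photographed after the last 1.5 mm correction), and the bush is held upright in the squeezed tongs about 17 cm above the pole plate, drawn up at no more than about 0.1 m/s with no finger touching it and the parts tray and its bushes left alone.

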